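Space a sprung cover plate in its bonding fixture and hold it flush

ROBOT

A 6-joint arm with a two-finger parallel gripper is mounted at the origin on a cart in front of the work surface, level with it; the furniture and walls round the work are solid. World frame = base frame: x ahead of the robot, y to its left, z up, the work surface at z = 0. Lengths are in m, angles in rad, forces in N, time in s.
With the tool pointing down it reaches from about 0.3 to 1 m from the base axis. Payload 5.1 kg.
Tool frame: the origin (TCP) lies on the centre line of the jaws, within the pads' length; the fingertips stand bot.nose_length ahead of it and the grasp point (between the pads) is the TCP (bot.nose_length is the distance from the TCP to the fingertips, in m); z points along the fingers, y is the direction in which the jaws open and shut (so a half turn about z gives the same grasp; the last joint's range is limited). The gripper opens to 95 mm and grips with 3 to 60 N. Pads are 20 mm wide; open, the fingers measure 119 mm over their backs; the gripper's body (75 mm by 180 mm) begins 59 mm behind the grasp point.
Start: joints at [-1.261, 0.124, 1.65, -0, 1.367, -0.083], TCP at [0.249, -0.6, 0.234] pointing down, gripper open.
Joint ranges: [-2.61, 2.61], [-1.02, 2.33], [0.03, 2.71], [-1.35, 4.49], [0.32, 2.68], [-2.91, 2.91]. Speed limits (rad/s): [2.57, 2.57, 3.14, 3.14, 3.14, 3.14].

INTERFACE

Orientations are given as a 3x3 rotation matrix whose columns are the frame's x, y, z axes.
In Python, from station import bot gives the robot as it stands.
- The arm moves only by the shell command python3 -m inch 'ROWS' [OPENING] [FORCE]. ROWS is JSON, one flat list of numbers, 6 for each row, row after row: the shift along the tool's x, y, z in cm, then the turn, a rotation vector about the tool's x, y, z in rad. In form: [x, y, z, rx, ry, rz, x, y, z, rx, ry, rz, ...]. A call has exactly 10 rows; each row shifts and turns the commanded pose from where the row before left it, along the tool's axes as they then stand; what a row does not reach is not made up. A row lasts 1/8 s, in which the tool goes at most 62.5 mm and 10.7 degrees, less where a joint would pass 70% of its speed; a pose out of reach is approached as far as the arm can. A call is refused whole if a number of a shift passes 6.25 or a number of a turn 0.188, either way. A call with a gripper value outside its range is refused whole. OPENING is the closure in counts, from 0 (fully open) to 255 (shut), set as the call begins (- or left out, the last holds). The fingers move at their own pace and stop on an object; FORCE is the grip in N (left out, the last holds). Time passes only in rows, so rows that do not move let the fingers close, or fill a call up. It gives the time, the measured TCP pose, the force and the opening at its end, in the units of the state.
- bot.sense(): the state, without advancing time (a new reading comes with each control period).
- bot.capture(name): name is "side" or "top"; returns a dict with "frame" (480x640x3 uint8, red, green, blue), "range_z" (480x640 float32, m along the optical axis (not along the pixel's ray), 0 where there is no reading), "camera_matrix" (3x3 intrinsics, pixels), "R" (3x3) and "t" (3): a world point X has camera coordinates R X + t. Camera axes: x right, y down, z forward; pixel columns grow to the right and rows downward; lengths in m; the calibration is good to about 2 mm. A picture is of the moment at which its call begins.
- bot.finish_job(): hands the job in, once; it reports no verdict.
Trained networks look in the newest picture that a camera, given by its name, has taken for a name from the list of things; names that differ only in an ending like _2 or _b are one class to them, and where a whole thing is asked for, a point or a joint stands for the part that bears it (a point fixed in the world has none). Each returns a list of dicts, best first, with "confidence" (0 to 1); they miss things now and then, are a little off and sometimes report something else, mostly with a low value. They report only what shows in the picture. A call takes as long as a camera call. They do not tell look-alikes from the thing itself.
- bot.look_for(camera, thing): "at" ([x, y, z] in m, in world coordinates, good to about 4 mm: the middle of the surface that is visible of it).
- bot.place_of(camera, thing): "at" ([x, y, z] in m, in world coordinates, good to about 4 mm: a listed point, or the origin of a listed thing).
The state is a dict: "time_s": time; "joints": joint angles; "qd": joint speeds; "joint_torque": joint torques, N m; "eef_pos": TCP position; "ee_rot": TCP orientation; "ft_force": force on the tool from outside, world axes, zero at the start; "ft_torque": the same for the moment, N m; "width": opening from 0.0 (shut) to 1.0 (fully open).
Only numpy, scipy, OpenCV 4.12 (cv2) and the standard library are available. Lean on these libraries where they do the work, as an engineer would, in place of code of your own. Each camera call takes 0.05 s, during which the arm holds its last target.

TASK

In the bonding fixture a sprung cover plate sits between two stops; stand the blue spacer bar down in whichever gap beside the plate is wide enough for it, upright, fully down on the fixture's base and lined up with the plate's ends, and let go of it while the plate is still up. Then press the plate down with the closed fingertips until it is flush with the stops, and finish while holding it pressed there, as if the adhesive under it were setting. Leave the steel ring, the loose black plate and the gauge block where they are.

Things in the scene. Friction and masses are not known exactly. Their poses are not given: they have to be found in the camera images.
- fixture: Fixed dark steel base plate of the fixture, 110 (x) x 200 (y) x 10 mm high; origin at the centre of its underside, on the bench, z up. Its x axis runs along the two gaps, its y axis across them. Its place on the bench and its yaw vary (up to about 0.35 rad).
- cover_plate: Light grey cover plate with four dark holes, 62 (along fixture x) x 80 (along fixture y) x 10 mm thick, over the middle of the fixture, edges parallel to the fixture (its own frame reads turned 9 degrees from them: use the fixture's yaw); origin at the centre of its underside, 17 mm above the bench when up. It only moves straight up and down on springs. Its sides lie 40 mm to +y and -y of the fixture's centre.
- plate_top (a point): Centre of the cover plate's upper face, where to press: 27 mm above the bench when up, 22 mm when flush with the stops.
- seat (a joint): How far the cover plate is pressed down, m: 0 = up (5 mm proud of the stops), 0.005 = flush with the tops of the stops, on a hard stop. The springs push back with about 4 N at the start and 10 N at flush, and lift the plate again when it is let go.
- thin_stop: Steel stop on the base, 80 (x) x 26 (y) x 12 mm high, top 22 mm above the bench; origin at the centre of its underside, axes as the fixture's. It stands 72 mm to +y or -y of the fixture's centre (varies), leaving a 19 mm wide gap beside the plate that takes the spacer: centred 49.5 mm from the fixture's centre, floor (the base) 10 mm above the bench, ends along x open.
- thick_stop: The other steel stop block, 80 (x) x 48 (y) x 12 mm high, likewise at 72 mm on the other side; it leaves a gap of only 8 mm, too narrow for the spacer. Origin as for thin_stop.
- spacer_mid (a point): Centre of the loose blue spacer bar, 62 (its x) x 14 (its y) x 46 mm (its z, up), lower long edges rounded; about 0.15 kg. It stands on its 62 x 14 mm face on the bench right of the fixture. The centre is 23 mm above its underside, 33 mm above the bench when seated. Grasp it across its 14 mm thickness, by its upper 25 mm so that the fingertips stay above the plate.
- spacer: The same spacer bar; origin at the centre of its underside.
- steel_ring: Bystander: loose plain steel ring, 42 mm across, 12 mm high, left of the fixture; origin at the centre of its underside.
- black_plate: Bystander: loose black plate with four holes, 55 x 70 x 8 mm, lying on the bench right of the spacer; origin at the centre of its underside.
- gauge: Bystander: loose grey gauge block, 30 x 35 x 20 mm, on the bench beyond the spacer; origin at the centre of its underside.
Not all that is in view belongs to the job. Of the things shaped like the spacer, the blue one is meant.

How it is judged:
By the outcome, as a careful person would: the job done as asked, in the order asked, and still so for the second after the job is handed in, while the arm keeps its last pose, push and grip.
It also fails if it takes over 42 s, if anything falls off the work surface, if the arm or the gripper's body presses on something with over 40 N, if the wrist force passes 120 N, or if a joint passes its speed limit or range.

## Working session

There is one attempt and no reset: what is moved stays moved. The work goes in short steps, Python scripts to look and compute and a shell command to move; the robot and the scene stay as the last step left them, time stands still between calls to the robot, and variables do not carry over. Pictures are saved under pics/ and viewed, and the job is handed in when it is done.

```bash
ls; mkdir -p pics; python3 - <<'E'
from station import bot
import cv2,numpy as np
s=bot.sense();print({k:np.round(v,3).tolist() for k,v in s.items()}, bot.nose_length)
for c in("side","top"):
    d=bot.capture(c);cv2.imwrite(f"pics/{c}0.png",d["frame"][:,:,::-1])
    print(c,d["camera_matrix"].round(1).tolist(),d["R"].round(3).tolist(),d["t"].round(3).tolist())
    for n in["fixture","cover_plate","plate_top","thin_stop","thick_stop","spacer_mid","spacer","steel_ring","black_plate","gauge"]:
        for f in (bot.place_of,):
            print(n,[(np.round(r["at"],4).tolist(),round(r["confidence"],2)) for r in f(c,n)][:4])
E
```

```text
pics
{'time_s': 0.0, 'joints': [-1.261, 0.125, 1.652, 0.0, 1.367, -0.083], 'qd': [-0.0, 0.001, -0.001, 0.002, 0.0, -0.001], 'joint_torque': [-0.001, -41.76, -35.993, 0.077, 0.049, -0.0], 'eef_pos': [0.249, -0.6, 0.232], 'ee_rot': [[0.924, 0.383, -0.001], [0.383, -0.924, 0.002], [0.0, -0.002, -1.0]], 'ft_force': [0.517, -0.94, 0.487], 'ft_torque': [-0.037, 0.007, 0.02], 'width': 1.001} 0.019
side [[507.3, 0.0, 316.3], [0.0, 507.3, 242.0], [0.0, 0.0, 1.0]] [[0.942, 0.335, -0.017], [0.262, -0.766, -0.588], [-0.21, 0.549, -0.809]] [-0.526, -0.115, 1.246]
fixture [([0.4932, 0.1086, -0.0045], 0.59)]
cover_plate [([0.4633, -0.2312, 0.0039], 0.26)]
plate_top [([0.4941, 0.1059, 0.0241], 0.93)]
thin_stop [([0.5033, 0.1824, 0.0084], 0.68)]
thick_stop [([0.4867, 0.0331, 0.0099], 0.83)]
spacer_mid [([0.487, -0.1331, 0.0247], 0.84), ([0.463, -0.234, 0.0189], 0.58), ([0.5501, -0.2145, -0.0008], 0.43), ([0.4615, -0.2315, 0.0021], 0.36)]
spacer [([0.4589, -0.2335, 0.0015], 0.9), ([0.4834, -0.1286, -0.0054], 0.57)]
steel_ring [([0.4011, 0.3308, 0.0006], 0.73)]
black_plate [([0.4722, -0.395, 0.0015], 0
[... 301 characters left out ...]
9, 1.476]
fixture [([0.4968, 0.1077, 0.0004], 0.68)]
cover_plate [([0.494, 0.1085, 0.0185], 0.67), ([0.4015, 0.3313, 0.0023], 0.42)]
plate_top [([0.4984, 0.1094, 0.0278], 0.65)]
thin_stop [([0.4995, 0.1753, 0.0103], 0.52), ([0.4941, 0.1075, -0.0014], 0.44)]
thick_stop [([0.4853, 0.037, 0.0083], 0.93)]
spacer_mid [([0.4614, -0.2372, 0.0026], 0.74), ([0.4892, -0.1281, 0.024], 0.66), ([0.4623, -0.2305, 0.0265], 0.61), ([0.7292, 0.151, 0.0196], 0.58)]
spacer [([0.4632, -0.2309, 0.0235], 0.73), ([0.7278, 0.151, 0.0032], 0.71), ([0.4609, -0.2343, 0.0023], 0.55), ([0.4872, -0.1294, 0.0023], 0.53)]
steel_ring [([0.4022, 0.3331, 0.0007], 0.49)]
black_plate []
gauge [([0.5536, -0.2106, 0.0027], 0.43)]
```

View pics/side0.png

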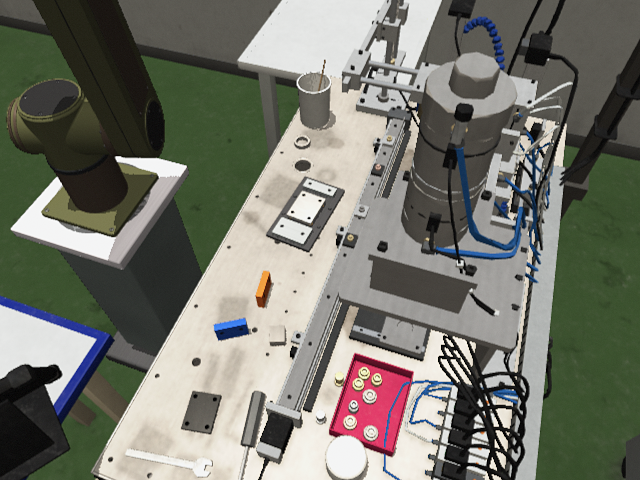

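View pics/top0.png

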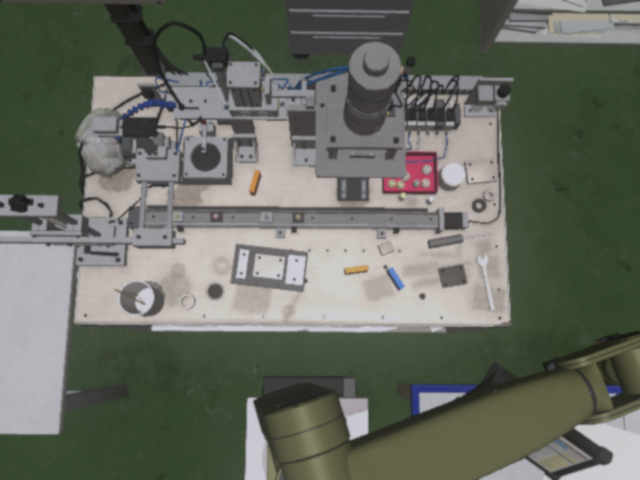

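The side image shows the blue bar at (231,329), with an orange look-alike at (264,289). In the top image the blue bar is at (395,278), with orange ones at (356,269) and (255,182). I choose the blue one. Next comes a close crop and metric measurement.

```bash
cat > h.py <<'E'
from station import bot
import cv2,numpy as np
def cloud(d):
    z=d["range_z"];K=d["camera_matrix"];v,u=np.mgrid[:480,:640]
    P=np.stack([(u-K[0,2])/K[0,0]*z,(v-K[1,2])/K[1,1]*z,z],-1)
    return (P-d["t"])@d["R"]
def proj(d,X):
    c=np.atleast_2d(X)@d["R"].T+d["t"];p=c@d["camera_matrix"].T;return p[:,:2]/p[:,2:]
def ray(d,uv,h):
    uv=np.atleast_2d(uv);K=d["camera_matrix"]
    r=np.c_[(uv[:,0]-K[0,2])/K[0,0],(uv[:,1]-K[1,2])/K[1,1],np.ones(len(uv))]@d["R"]
    o=-d["R"].T@d["t"];return o+r*((h-o[2])/r[:,2])[:,None]
def rect(d,x0,x1,y0,y1,h,res=0.0005):
    # rectified view at height h; image col->-y, row->-x
    W=int((y1-y0)/res);H=int((x1-x0)/res)
    src=proj(d,np.array([[x1,y1,h],[x1,y0,h],[x0,y0,h],[x0,y1,h]])).astype(np.float32)
    M=cv2.getPerspectiveTransform(src,np.float32([[0,0],[W,0],[W,H],[0,H]]))
    return cv2.warpPerspective(d["frame"],M,(W,H),flags=cv2.INTER_CUBIC)
E
python3 - <<'E'
from h import *
ims=[]
for c in("side","top"):
    d=bot.capture(c);P=cloud(d);f=d["frame"].astype(int)
    m=(f[...,2]>f[...,0]+60)&(f[...,2]>f[...,1]+30)&(abs(P[...,0]-.46)<.07)&(abs(P[...,1]+.23)<.07)
    q=P[m];print(c,m.sum(),"z",np.percentile(q[:,2],[5,25,50,75,95]).round(4))
    t=q[q[:,2]>.040]
    if len(t)>10:
        b=cv2.minAreaRect((t[:,:2]*1000).astype(np.float32));print("blue top",b)
    print("plane", P[(abs(P[...,0]-.42)<.02)&(abs(P[...,1]+.1)<.05)][:,2].mean())
    ims.append(rect(d,.40,.60,-.05,.26,.022,0.001/2))
    ims.append(rect(d,.38,.58,-.30,-.08,.046,0.001/2))
for i in(0,1):
    a=[ims[i],ims[i+2]];cv2.imwrite(f"pics/r{i}.png",np.vstack(a)[...,::-1][:, :800] if i else cv2.resize(np.vstack(a),None,fx=.75,fy=.75)[...,::-1])
E
```

```text
side 455 z [0.0067 0.0199 0.0393 0.0454 0.0479]
blue top ((464.45709228515625, -235.4002685546875), (61.82402038574219, 16.562374114990234), 32.26613235473633)
plane -0.0004160131890475288
top 111 z [0.0402 0.0439 0.0463 0.0487 0.0514]
blue top ((463.8136291503906, -231.94561767578125), (58.63306427001953, 13.017051696777344), 32.32255172729492)
plane 4.332813426353964e-05
```

```bash
python3 -c "
import cv2
for i in(0,1):
    a=cv2.imread(f'pics/r{i}.png');print(a.shape)"; cp pics/r0.png pics/r0v.png
```

```text
(598, 465, 3)
(798, 439, 3)
```

View pics/r0.png

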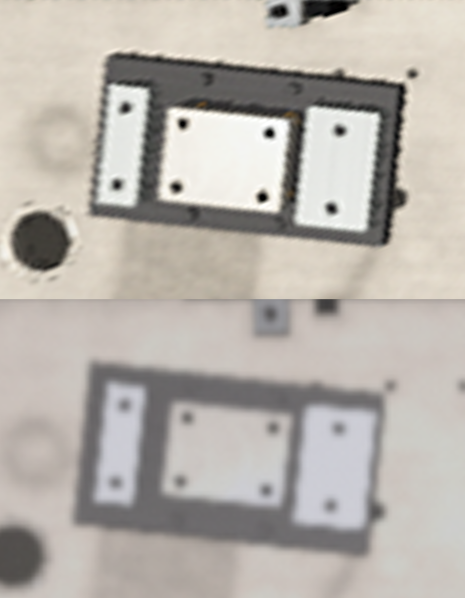

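```bash
python3 -c "
import cv2
a=cv2.imread('pics/r1.png');cv2.imwrite('pics/r1s.png',cv2.resize(a,None,fx=.74,fy=.74))"
```

```text
(no output)
```

View pics/r1s.png

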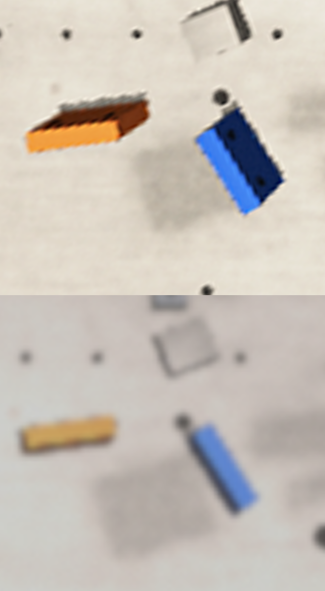

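```bash
cat > fix.py <<'E'
from h import *
def fitfix(d,hplate=.027):
    out={}
    for nm,h,c0 in(("thin",.022,(.502,.179)),("plate",hplate,(.494,.107)),("thick",.022,(.486,.034))):
        res=.00025;x0,x1,y0,y1=.40,.60,-.03,.25
        im=cv2.cvtColor(rect(d,x0,x1,y0,y1,h,res),cv2.COLOR_RGB2GRAY)
        t=150
        m=(im>t).astype(np.uint8)
        k=(int((y1-c0[1])/res),int((x1-c0[0])/res))
        n,l,s,_=cv2.connectedComponentsWithStats(m)
        comp=(l==l[k[1],k[0]]).astype(np.uint8)
        comp=cv2.morphologyEx(comp,cv2.MORPH_OPEN,np.ones((21,21)))
        cn=max(cv2.findContours(comp,0,2)[0],key=cv2.contourArea)
        (cu,cv_),(w,hh),a=cv2.minAreaRect(cn)
        out[nm]=(round(x1-cv_*res,4),round(y1-cu*res,4),round(w*res*1000,1),round(hh*res*1000,1),round(a,1))
    return out
if __name__=="__main__":
    for c in("side","top"):
        d=bot.capture(c);print(c,fitfix(d))
        im=cv2.cvtColor(rect(d,.40,.60,-.03,.25,.022,.00025),cv2.COLOR_RGB2GRAY);P=cloud(d)
        for p in((.494,.107),(.502,.179),(.486,.034)):
            q=P[np.hypot(P[...,0]-p[0],P[...,1]-p[1])<.009];print(len(q),np.median(q[:,2]))
E
python3 fix.py
```

```text
side {'thin': (0.5028, 0.1784, 27.2, 80.3, 6.4), 'plate': (0.4949, 0.1071, 82.5, 63.3, 6.0), 'thick': (0.4873, 0.0356, 49.0, 80.3, 6.2)}
35 0.026032471940922522
31 0.021500747585255595
38 0.02158664398648833
top {'thin': (0.5034, 0.1802, 27.0, 80.4, 6.2), 'plate': (0.4957, 0.1084, 81.2, 63.2, 6.4), 'thick': (0.4878, 0.0368, 49.7, 81.6, 6.0)}
38 0.02823264487168993
34 0.022816661646280004
36 0.022224182841843257
```

```bash
python3 - <<'E'
from h import *
for c in("side","top"):
    d=bot.capture(c);res=.00025;x0,x1,y0,y1=.40,.53,-.30,-.17
    im=rect(d,x0,x1,y0,y1,.046,res).astype(int)
    for th in(130,150,170):
        m=((im[...,2]>th)&(im[...,2]>im[...,0]+50)).astype(np.uint8)
        m=cv2.morphologyEx(m,cv2.MORPH_OPEN,np.ones((15,15)))
        cs=cv2.findContours(m,0,2)[0]
        if not cs: continue
        (cu,cv_),(w,h),a=cv2.minAreaRect(max(cs,key=cv2.contourArea))
        print(c,th,round(x1-cv_*res,4),round(y1-cu*res,4),round(w*res*1e3,1),round(h*res*1e3,1),round(a,1))
E
```

```text
side 130 0.4642 -0.2345 62.8 15.7 57.6
side 150 0.4641 -0.2343 62.8 15.4 57.6
side 170 0.464 -0.2342 62.8 15.1 57.6
top 130 0.4637 -0.2323 61.0 14.7 57.5
top 150 0.464 -0.2327 61.0 13.7 57.7
top 170 0.4643 -0.2332 61.0 12.6 57.5
```

Both views agree to about 2 mm. The spacer top is at (0.464,-0.234), yaw 32.4°, height ≈46 mm. The fixture is at (0.4953,0.1078), yaw -6.2°, with its stops at ~22 mm and plate at ~27 mm. The thin stop is on +y, so the gap centre is (0.5006,0.1570). I'll move above the spacer.

```bash
python3 -m inch '[4.24,-3.2,1.0,0,0,0, 4.24,-3.2,1.0,0,0,0, 4.24,-3.2,1.0,0,0,0, 4.24,-3.2,1.0,0,0,0, 4.24,-3.2,1.5,0,0,0, 4.24,-3.2,1.5,0,0,0, 4.24,-3.2,1.5,0,0,0, 4.22,-3.21,1.5,0,0,0, 0,0,0,0,0,-0.0865, 0,0,0,0,0,-0.0865]' 80 20
cat > go.py <<'E'
import sys
from h import *
s=bot.sense();R=np.array(s["ee_rot"]);p=np.array(s["eef_pos"])
t=np.array([float(v) for v in sys.argv[1:4]]);yaw=float(sys.argv[4])
cur=np.degrees(np.arctan2(R[1,0],R[0,0]))
print("t",round(s["time_s"],2),"pos",p.round(4),"yaw",round(cur,2),"tz",R[:,2].round(4),"F",np.round(s["ft_force"],1),"w",round(s["width"],3))
print("tool shift cm",((t-p)@R*100).round(2),"rz tot",round(-np.radians(yaw-cur),3))
E
python3 go.py .464 -.2337 .042 32.4
```

```text
time_s: 2.65
eef_pos: [0.4643, -0.2332, 0.1335]
ee_rot: [[0.842, 0.54, -0.0], [0.54, -0.842, 0.0], [-0.0, -0.0, -1.0]]
ft_force: [0.5, 0.6, -0.3]
width: 0.686
t 2.65 pos [ 0.4643 -0.2332  0.1335] yaw 32.7 tz [-3.e-04  1.e-04 -1.e+00] F [ 0.5  0.6 -0.3] w 0.686
tool shift cm [-0.05  0.03  9.15] rz tot 0.005
```

```bash
python3 -m inch '[-0.05,0.03,1.5,0,0,0.005, 0,0,1.5,0,0,0, 0,0,1.5,0,0,0, 0,0,1.5,0,0,0, 0,0,1.2,0,0,0, 0,0,0.9,0,0,0, 0,0,0.6,0,0,0, 0,0,0.4,0,0,0, 0,0,0,0,0,0, 0,0,0,0,0,0]' 80 20
python3 go.py .464 -.2337 .042 32.4
```

```text
time_s: 3.9
eef_pos: [0.464, -0.2348, 0.0431]
ee_rot: [[0.847, 0.532, 0.001], [0.532, -0.847, -0.0], [0.0, 0.001, -1.0]]
ft_force: [0.3, -0.0, 1.2]
width: 0.688
t 3.9 pos [ 0.464  -0.2348  0.0431] yaw 32.13 tz [ 7.e-04 -4.e-04 -1.e+00] F [ 0.3 -0.   1.2] w 0.688
tool shift cm [ 0.06 -0.1   0.11] rz tot -0.005
```

```bash
python3 - <<'E'
from h import *
d=bot.capture("side");u=d["frame"][270:370,170:310];cv2.imwrite("pics/g1.png",cv2.resize(u,None,fx=5,fy=5,interpolation=2)[...,::-1])
E
```

```text
(no output)
```

View pics/g1.png

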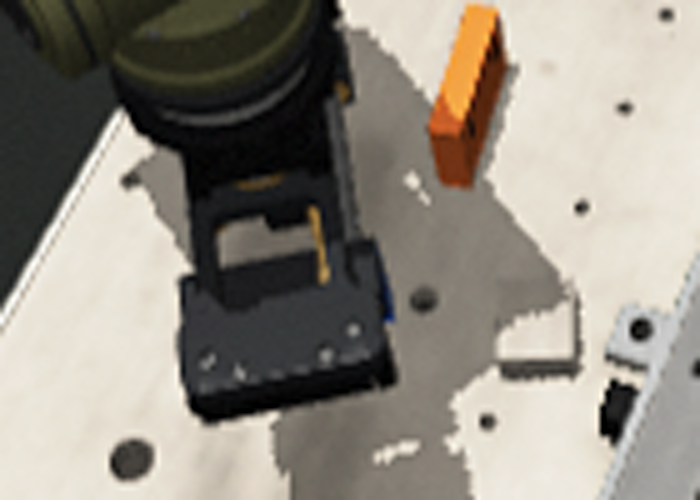

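The crop shows the gripper over the blue bar, with a sliver of blue at about (387,295). The orange bar at (470,100) and the gauge are clear. Closing.

```bash
python3 -m inch '[0,0,0.1,0,0,0, 0,0,0,0,0,0, 0,0,0,0,0,0, 0,0,0,0,0,0, 0,0,0,0,0,0, 0,0,0,0,0,0, 0,0,0,0,0,0, 0,0,-0.5,0,0,0, 0,0,-1,0,0,0, 0,0,-1.5,0,0,0]' 255 30
python3 go.py .5006 .157 .10 -6.2
```

```text
time_s: 5.2
eef_pos: [0.4635, -0.2345, 0.0723]
ee_rot: [[0.847, 0.532, -0.001], [0.532, -0.847, 0.0], [-0.0, -0.001, -1.0]]
ft_force: [0.8, 0.9, -1.0]
width: 0.145
t 5.2 pos [ 0.4635 -0.2345  0.0723] yaw 32.13 tz [-5.e-04  4.e-04 -1.e+00] F [ 0.8  0.9 -1. ] w 0.145
tool shift cm [ 23.97 -31.18  -2.76] rz tot 0.669
```

```bash
python3 -m inch '[0,0,-3,0,0,0, 0,0,-3,0,0,0, 2.0,-2.6,0,0,0,0, 3.2,-4.1,0,0,0,0, 3.6,-4.7,0,0,0,0, 3.6,-4.7,0,0,0,0, 3.6,-4.7,0,0,0,0, 3.6,-4.7,0,0,0,0, 2.8,-3.6,0,0,0,0, 1.57,-2.08,0,0,0,0]'
python3 -m inch '[0,0,0,0,0,0.06, 0,0,0,0,0,0.12, 0,0,0,0,0,0.12, 0,0,0,0,0,0.12, 0,0,0,0,0,0.12, 0,0,0,0,0,0.08, 0,0,0,0,0,0.049, 0,0,0,0,0,0, 0,0,0,0,0,0, 0,0,0,0,0,0]'
python3 go.py .5006 .157 .10 -6.2
```

```text
time_s: 6.45
eef_pos: [0.5011, 0.1592, 0.1331]
ee_rot: [[0.846, 0.534, 0.002], [0.534, -0.846, 0.001], [0.002, 0.0, -1.0]]
ft_force: [0.2, -1.3, -1.7]
width: 0.144
time_s: 7.7
eef_pos: [0.5009, 0.1569, 0.1319]
ee_rot: [[0.994, -0.108, 0.0], [-0.108, -0.994, 0.0], [0.0, -0.0, -1.0]]
ft_force: [-0.6, -0.1, -1.5]
width: 0.143
t 7.7 pos [0.5009 0.1569 0.1319] yaw -6.18 tz [ 2.e-04  1.e-04 -1.e+00] F [-0.6 -0.1 -1.5] w 0.143
tool shift cm [-0.03 -0.01  3.19] rz tot 0.0
```

```bash
python3 -m inch '[-0.03,0,0.8,0,0,0, 0,0,1.2,0,0,0, 0,0,1.2,0,0,0, 0,0,1,0,0,0, 0,0,0.6,0,0,0, 0,0,0.4,0,0,0, 0,0,0.2,0,0,0, 0,0,0,0,0,0, 0,0,0,0,0,0, 0,0,0,0,0,0]'
python3 go.py .5006 .157 .052 -6.2
python3 - <<'E'
from h import *
a=[]
for c,w in(("side",(slice(150,265),slice(240,380))),("top",(slice(225,310),slice(215,325)))):
    d=bot.capture(c);a.append(cv2.resize(d["frame"][w],(540 if 0 else 600,490 if c=="side" else 464),interpolation=2))
    cv2.imwrite(f"pics/p1{c}.png",a[-1][...,::-1])
E
```

```text
time_s: 8.95
eef_pos: [0.5007, 0.1569, 0.078]
ee_rot: [[0.994, -0.108, 0.001], [-0.108, -0.994, 0.0], [0.001, -0.0, -1.0]]
ft_force: [-0.6, 0.2, -0.3]
width: 0.146
t 8.95 pos [0.5007 0.1569 0.078 ] yaw -6.2 tz [ 5.e-04  1.e-04 -1.e+00] F [-0.6  0.2 -0.3] w 0.146
tool shift cm [-0.01 -0.    2.6 ] rz tot 0.0
```

View pics/p1side.png

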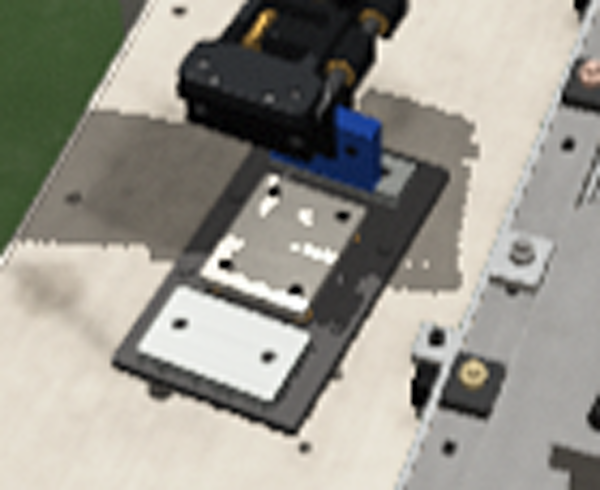

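View pics/p1top.png

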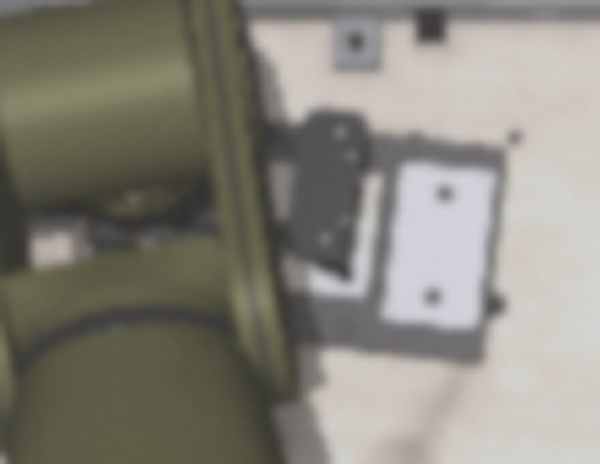

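```bash
cat > ov.py <<'E'
import sys
from h import *
# overlay spacer box at centre x,y,bottom z, yaw; and final corners
x,y,zb,yaw=map(float,sys.argv[1:5]);name=sys.argv[5]
d=bot.capture("side");r0,c0,S=150,240,5
im=cv2.resize(d["frame"][r0:r0+115,c0:c0+150],None,fx=S,fy=S,interpolation=2).copy()
a=np.radians(yaw);ex=np.array([np.cos(a),np.sin(a),0]);ey=np.array([-ex[1],ex[0],0])
def box(hx,hy,z0,z1,c,col):
    P=[c+sx*hx*ex+sy*hy*ey+[0,0,z] for z in(z0,z1) for sx,sy in((1,1),(1,-1),(-1,-1),(-1,1))]
    q=((proj(d,np.array(P))-[c0,r0]+.5)*S-.5)
    for i in range(4):
        for j,k in((i,(i+1)%4),(i+4,(i+1)%4+4),(i,i+4)): cv2.line(im,tuple(int(v) for v in q[j].round()),tuple(int(v) for v in q[k].round()),col,1)
box(.031,.007,zb,zb+.046,np.array([x,y,0]),(255,255,0))
f=np.array([.4949,.1071,0]);
box(.031,.04,.017,.027,f,(255,0,0));box(.04,.013,.01,.022,f+.072*ey,(0,255,0))
cv2.imwrite(f"pics/{name}.png",im[...,::-1])
E
python3 ov.py .5007 .1562 .036 -6.2 ov1
```

```text
(no output)
```

View pics/ov1.png

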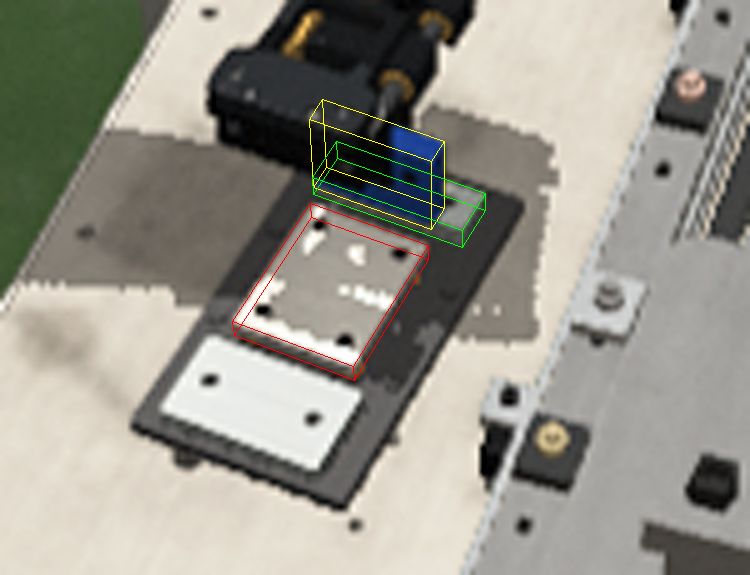

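```bash
python3 - <<'E'
import cv2
a=cv2.imread('pics/ov1.png')[90:260,290:500]
from h import *
d=bot.capture("side");b=cv2.resize(d["frame"][150:265,240:390],None,fx=5,fy=5,interpolation=0)[90:260,290:500,::-1]
cv2.imwrite('pics/ov1z.png',cv2.resize(np.hstack([a,b]),None,fx=1.9,fy=1.9))
E
```

```text
(no output)
```

View pics/ov1z.png

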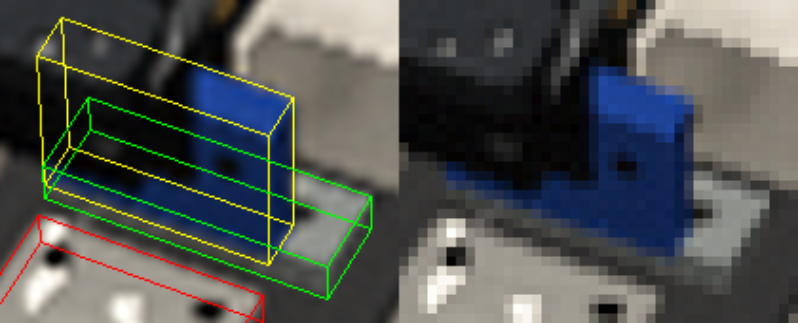

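The box predicted from the two-view measurements matches the bar's right edge and top to about half a pixel. Lowering into the gap.

```bash
python3 -m inch '[-0.04,0,0.4,0,0,0, 0,0,0.5,0,0,0, 0,0,0.5,0,0,0, 0,0,0.4,0,0,0, 0,0,0.3,0,0,0, 0,0,0.2,0,0,0, 0,0,0.1,0,0,0, 0,0,0,0,0,0, 0,0,0,0,0,0, 0,0,0,0,0,0]'
python3 go.py .5003 .157 .052 -6.2
```

```text
time_s: 10.4
eef_pos: [0.5002, 0.157, 0.0538]
ee_rot: [[0.994, -0.108, 0.0], [-0.108, -0.994, 0.0], [0.0, -0.0, -1.0]]
ft_force: [0.2, 0.1, -0.9]
width: 0.145
t 10.4 pos [0.5002 0.157  0.0538] yaw -6.2 tz [ 3.e-04  1.e-04 -1.e+00] F [ 0.2  0.1 -0.9] w 0.145
tool shift cm [ 0.01 -0.    0.18] rz tot -0.0
```

```bash
python3 -m inch '[0,0,0.05,0,0,0, 0,0,0.05,0,0,0, 0,0,0.05,0,0,0, 0,0,0.05,0,0,0, 0,0,0.0,0,0,0, 0,0,0,0,0,0, 0,0,0,0,0,0, 0,0,0,0,0,0, 0,0,0,0,0,0, 0,0,0,0,0,0]'
python3 go.py .5003 .157 .052 -6.2
```

```text
time_s: 11.65
eef_pos: [0.5001, 0.1569, 0.0517]
ee_rot: [[0.994, -0.108, 0.0], [-0.108, -0.994, -0.0], [0.0, 0.0, -1.0]]
ft_force: [-0.5, 0.2, -1.6]
width: 0.143
t 11.65 pos [0.5001 0.1569 0.0517] yaw -6.2 tz [ 0. -0. -1.] F [-0.5  0.2 -1.6] w 0.143
tool shift cm [ 0.02 -0.01 -0.03] rz tot -0.0
```

```bash
python3 -m inch '[0,0,0.04,0,0,0, 0,0,0.04,0,0,0, 0,0,0.04,0,0,0, 0,0,0,0,0,0, 0,0,0.0,0,0,0, 0,0,0,0,0,0, 0,0,0,0,0,0, 0,0,0,0,0,0, 0,0,0,0,0,0, 0,0,0,0,0,0]'
python3 go.py .5003 .157 .052 -6.2
python3 ov.py .5003 .1562 .010 -6.2 ov2; python3 - <<'E'
import cv2
from h import *
a=cv2.imread('pics/ov2.png')[90:260,290:500]
d=bot.capture("side");b=cv2.resize(d["frame"][150:265,240:390],None,fx=5,fy=5,interpolation=0)[90:260,290:500,::-1]
cv2.imwrite('pics/ov2z.png',cv2.resize(np.hstack([a,b]),None,fx=1.9,fy=1.9))
E
```

```text
time_s: 12.9
eef_pos: [0.5002, 0.157, 0.0516]
ee_rot: [[0.994, -0.108, -0.001], [-0.108, -0.994, -0.0], [-0.001, 0.0, -1.0]]
ft_force: [-4.4, -0.3, 7.7]
width: 0.143
t 12.9 pos [0.5002 0.157  0.0516] yaw -6.19 tz [-6.e-04 -2.e-04 -1.e+00] F [-4.4 -0.3  7.7] w 0.143
tool shift cm [ 0.01 -0.   -0.04] rz tot 0.0
```

View pics/ov2z.png

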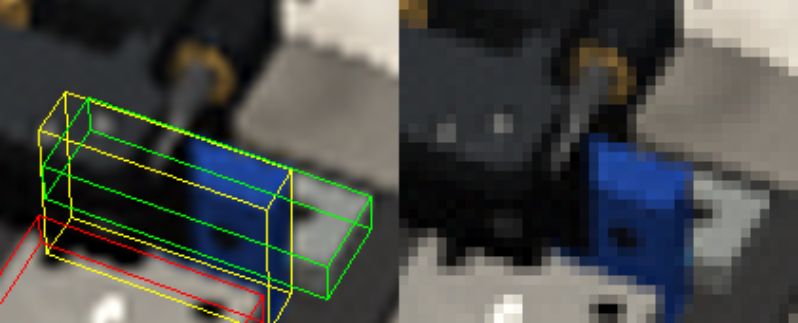

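Contact at TCP z 0.0516 (8 N), which matches the seated height, and the picture agrees. Releasing and rising.

```bash
python3 -m inch '[0,0,-0.06,0,0,0, 0,0,0,0,0,0, 0,0,0,0,0,0, 0,0,0,0,0,0, 0,0,0.0,0,0,0, 0,0,0,0,0,0, 0,0,0,0,0,0, 0,0,-0.5,0,0,0, 0,0,-1,0,0,0, 0,0,-1.5,0,0,0]' 120
python3 -m inch '[0,0,-2,0,0,0, 0,0,-3,0,0,0, 0,0,-3,0,0,0, -1,4,-1,0,0,0, -1,4,0,0,0,0, -1,4,0,0,0,0, -1,4,0,0,0,0, -1,4,0,0,0,0, -1,4,0,0,0,0, 0,0,0,0,0,0]' 255
python3 go.py .4953 .1078 .1 -6.2
python3 ov.py .5003 .1562 .010 -6.2 ov3; python3 - <<'E'
import cv2
from h import *
from fix import fitfix
a=cv2.imread('pics/ov3.png')[60:400,170:560]
d=bot.capture("side");b=cv2.resize(d["frame"][150:265,240:390],None,fx=5,fy=5,interpolation=0)[60:400,170:560,::-1]
cv2.imwrite('pics/ov3z.png',np.hstack([a,b]))
for c in("side","top"):
    d=bot.capture(c);res=.00025;x0,x1,y0,y1=.42,.58,.10,.21
    im=rect(d,x0,x1,y0,y1,.056,res).astype(int)
    m=((im[...,2]>150)&(im[...,2]>im[...,0]+50)).astype(np.uint8)
    m=cv2.morphologyEx(m,cv2.MORPH_OPEN,np.ones((15,15)))
    cs=cv2.findContours(m,0,2)[0]
    if cs:
        (cu,cv_),(w,h),an=cv2.minAreaRect(max(cs,key=cv2.contourArea))
        print(c,round(x1-cv_*res,4),round(y1-cu*res,4),round(w*res*1e3,1),round(h*res*1e3,1),round(an,1))
    try: print(fitfix(d))
    except Exception as e: print(e)
E
```

```text
time_s: 14.25
eef_pos: [0.5, 0.1569, 0.0819]
ee_rot: [[0.994, -0.108, -0.0], [-0.108, -0.994, -0.0], [-0.0, 0.0, -1.0]]
ft_force: [0.6, -0.3, -0.3]
width: 0.529
time_s: 15.5
eef_pos: [0.4142, -0.077, 0.1723]
ee_rot: [[0.994, -0.112, 0.002], [-0.112, -0.994, -0.001], [0.002, 0.001, -1.0]]
ft_force: [-0.5, 0.6, 0.2]
width: 0.007
t 15.5 pos [ 0.4142 -0.077   0.1723] yaw -6.44 tz [ 2.e-03 -8.e-04 -1.e+00] F [-0.5  0.6  0.2] w 0.007
tool shift cm [  5.97 -19.27   7.23] rz tot -0.004
side 0.5011 0.1562 16.2 62.5 6.3
{'thin': (0.4834, 0.081, 233.5, 148.8, 6.7), 'plate': (0.4948, 0.1068, 82.1, 63.4, 6.1), 'thick': (0.4872, 0.0356, 49.1, 80.6, 6.6)}
top 0.5019 0.1571 14.8 63.0 5.9
{'thin': (0.5035, 0.1803, 27.2, 80.8, 6.1), 'plate': (0.4956, 0.1082, 80.9, 63.4, 6.3), 'thick': (0.488, 0.0369, 49.7, 81.6, 6.3)}
```

View pics/ov3z.png

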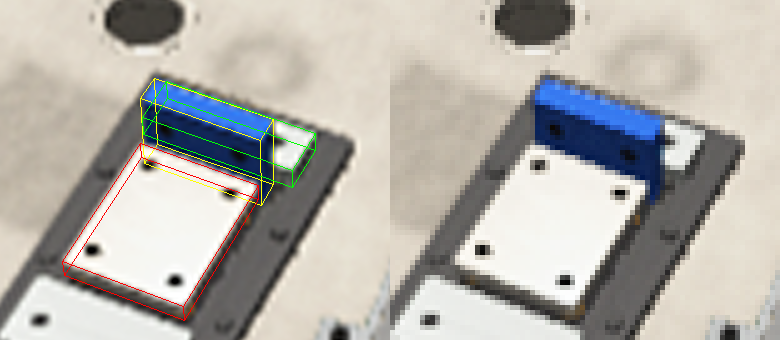

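The spacer is seated, upright and released with the plate still up. Relative to the plate it sits 49.2–49.6 mm across (nominal 49.5), about 0.8 mm off along x, with yaw within 0.3°. The fingers are shut, so I'll go over the plate centre.

```bash
python3 -m inch '[0.75,-2.41,0,0,0,-0.004, 0.75,-2.41,0,0,0,0, 0.75,-2.41,0,0,0,0, 0.75,-2.41,0,0,0,0, 0.75,-2.41,1,0,0,0, 0.75,-2.41,1.5,0,0,0, 0.75,-2.41,2,0,0,0, 0.72,-2.4,2,0,0,0, 0,0,1.5,0,0,0, 0,0,0.5,0,0,0]' 255 40
python3 go.py .4953 .1078 .048 -6.2
```

```text
time_s: 16.95
eef_pos: [0.4931, 0.1106, 0.0848]
ee_rot: [[0.995, -0.103, -0.002], [-0.103, -0.995, -0.0], [-0.002, 0.001, -1.0]]
ft_force: [-0.1, -0.7, -0.1]
width: 0.007
t 16.95 pos [0.4931 0.1106 0.0848] yaw -5.89 tz [-2.5e-03 -5.0e-04 -1.0e+00] F [-0.1 -0.7 -0.1] w 0.007
tool shift cm [0.26 0.25 3.68] rz tot 0.005
```

```bash
python3 -m inch '[0,0,0.5,0,0,0, 0,0,0.7,0,0,0, 0,0,0.7,0,0,0, 0,0,0.5,0,0,0, 0,0,0.3,0,0,0, 0,0,0.2,0,0,0, 0,0,0,0,0,0, 0,0,0,0,0,0, 0,0,0,0,0,0, 0,0,0,0,0,0]'
python3 go.py .4953 .1078 .046 -6.2
```

```text
time_s: 18.2
eef_pos: [0.4942, 0.1103, 0.0572]
ee_rot: [[0.995, -0.104, 0.0], [-0.104, -0.995, 0.0], [0.0, -0.0, -1.0]]
ft_force: [-0.2, 0.3, -0.2]
width: 0.005
t 18.2 pos [0.4942 0.1103 0.0572] yaw -5.97 tz [ 3.e-04  0.e+00 -1.e+00] F [-0.2  0.3 -0.2] w 0.005
tool shift cm [0.14 0.23 1.12] rz tot 0.004
```

```bash
python3 -m inch '[0.14,0.23,0.2,0,0,0.004, 0,0,0.3,0,0,0, 0,0,0.3,0,0,0, 0,0,0.2,0,0,0, 0,0,0.15,0,0,0, 0,0,0.15,0,0,0, 0,0,0,0,0,0, 0,0,0,0,0,0, 0,0,0,0,0,0, 0,0,0,0,0,0]'
python3 go.py .4953 .1078 .041 -6.2
```

```text
time_s: 19.45
eef_pos: [0.4951, 0.1078, 0.0446]
ee_rot: [[0.994, -0.108, -0.001], [-0.108, -0.994, -0.0], [-0.001, 0.0, -1.0]]
ft_force: [-3.3, -0.9, 5.0]
width: 0.004
t 19.45 pos [0.4951 0.1078 0.0446] yaw -6.19 tz [-8.e-04 -2.e-04 -1.e+00] F [-3.3 -0.9  5. ] w 0.004
tool shift cm [ 0.02 -0.    0.36] rz tot 0.0
```

Contact at 5 N, as expected. I'll keep pressing to the hard stop.

```bash
python3 -m inch '[0,0,0.1,0,0,0, 0,0,0.1,0,0,0, 0,0,0.1,0,0,0, 0,0,0.1,0,0,0, 0,0,0.05,0,0,0, 0,0,0,0,0,0, 0,0,0,0,0,0, 0,0,0,0,0,0, 0,0,0,0,0,0, 0,0,0,0,0,0]'
python3 go.py .4953 .1078 .041 -6.2
```

```text
time_s: 20.7
eef_pos: [0.4952, 0.1078, 0.0412]
ee_rot: [[0.994, -0.108, -0.001], [-0.108, -0.994, -0.0], [-0.001, 0.0, -1.0]]
ft_force: [-6.9, -1.7, 13.1]
width: 0.002
t 20.7 pos [0.4952 0.1078 0.0412] yaw -6.19 tz [-1.4e-03 -3.0e-04 -1.0e+00] F [-6.9 -1.7 13.1] w 0.002
tool shift cm [ 0.01 -0.    0.02] rz tot 0.0
```

```bash
python3 -m inch '[0,0,0.05,0,0,0, 0,0,0.05,0,0,0, 0,0,0,0,0,0, 0,0,0,0,0,0, 0,0,0,0,0,0, 0,0,0,0,0,0, 0,0,0,0,0,0, 0,0,0,0,0,0, 0,0,0,0,0,0, 0,0,0,0,0,0]'
python3 go.py .4953 .1078 .041 -6.2
python3 ov.py .5003 .1562 .010 -6.2 ov4;python3 - <<'E'
import cv2
from h import *
d=bot.capture("side");b=cv2.resize(d["frame"][150:265,240:380],None,fx=5,fy=5,interpolation=2)[...,::-1];cv2.imwrite('pics/f4.png',b)
E
```

```text
time_s: 21.95
eef_pos: [0.4952, 0.1078, 0.0412]
ee_rot: [[0.994, -0.108, -0.002], [-0.108, -0.994, -0.0], [-0.002, 0.001, -1.0]]
ft_force: [-10.8, -1.7, 19.1]
width: 0.003
t 21.95 pos [0.4952 0.1078 0.0412] yaw -6.18 tz [-2.e-03 -5.e-04 -1.e+00] F [-10.8  -1.7  19.1] w 0.003
tool shift cm [ 0.01 -0.    0.02] rz tot 0.0
```

View pics/f4.png

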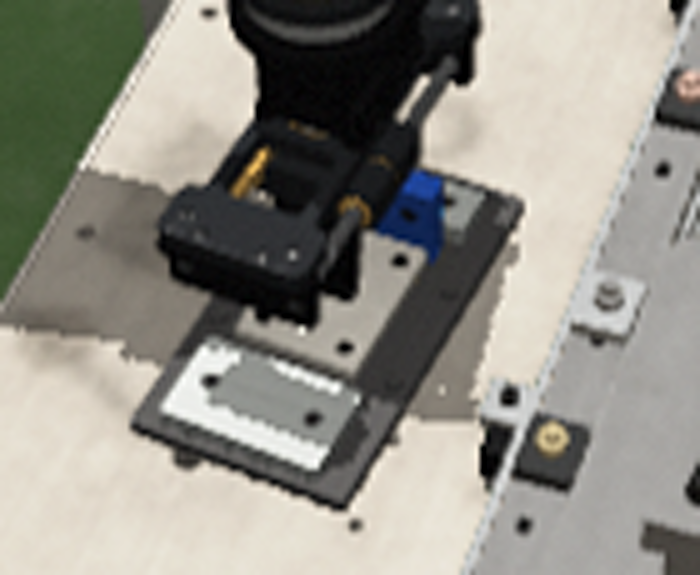

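The picture shows the fingers on the plate, the plate level with the stops, and the spacer standing in the gap at about (425,215). The force rose from 13 to 19 N with no further travel, so the plate is on the hard stop. Handing in while holding.

```bash
python3 -c "
from station import bot
print(bot.finish_job());s=bot.sense();print(s['time_s'],s['ft_force'],s['eef_pos'])"
```

```text
the job is handed in; nothing more can be done
None
the job is handed in; nothing more can be done
```

I stood the blue spacer in the 19 mm gap on the thin-stop (+y) side and let go of it while the plate was still up. I then pressed the plate flush with the closed fingertips and handed the job in at about 22 s while holding it down.

- **Spacer:** After release, both cameras put it 49.2–49.6 mm from the plate centre (nominal 49.5) and within about 0.3° of the fixture's yaw. It touched down at the height expected for sitting on the base. It measured about 0.8 mm off the plate's ends along x; I left that, as it is close to the measuring error.
- **Plate:** With the fingertips at about 22 mm, the force rose from 13 to 19 N without further travel, so the plate is on its hard stop. There was also a steady sideways force of about 11 N on the fingertips while pressing. In the last picture the spacer was still upright.
- **Other items:** I never moved the arm onto the ring, the black plate or the gauge block, but I took no final measurement of them.

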